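# Sweep the bushings into the corral

### The arm

A 6-joint arm with a two-finger parallel gripper is mounted at the origin on a cart in front of the work surface, level with it; the furniture and walls round the work are solid. World frame = base frame: x ahead of the robot, y to its left, z up, the work surface at z = 0. Lengths are in mm, angles in rad, forces in N, time in s.
With the tool pointing down it reaches from about 350 to 875 mm from the base axis. Payload 4.2 kg.
Tool frame: the origin (TCP) lies at the very end of the fingers, on their centre line; the grasp point (between the pads) lies 19 mm behind it; z points along the fingers, y is the line along which they close (so a half turn about z gives the same grasp; the last joint's range is limited). The gripper opens to 85 mm and grips with 20 to 120 N. Pads are 22 mm wide; open, the fingers measure 114 mm over their backs; the gripper's body (76 mm by 85 mm) begins 54 mm behind the grasp point. The pads swing forward as they close: fully open they stand 13 mm farther back than shut.
Start: joints at [1.577, 0.385, 0.008, 0, -1.194, -0.259], TCP at [156.291, 605.122, 231.312] pointing down, gripper open.
Joint ranges: [-3.14, 3.14], [-1.21, 2.06], [-1.07, 1.41], [-3.16, 2.05], [-2.99, -0.16], [-3.1, 3.1]. Speed limits (rad/s): [2.79, 2.79, 3.14, 3.14, 3.14, 3.14].

### API

Orientations are given as a unit quaternion [x, y, z, w].
In Python, from bench import arm, optics gives the robot as it stands. The module is installed in compiled form; this text tells all that it offers.
- The arm moves only by the tool step_arm, never from a script. Its argument "motion" is a list of rows, each an object with "dr": the turn, a rotation vector about the tool's x, y, z in units of 8 degrees (1.0 is 8 degrees), a list of three; "slide": the shift along the tool's x, y, z in mm, a list of three; "jaw": the finger opening in mm, from 0 to 85.4. A call has exactly 8 rows; each row is the pose to reach, as a shift and turn from the pose commanded when the call began, along the tool's axes at that moment; what a row does not reach only later rows make up. A row lasts 1/8 s, in which the tool goes at most 62.5 mm and 10.7 degrees, less where a joint would pass 70% of its speed; a pose out of reach is approached as far as the arm can. A call with a gripper value outside its range is refused whole. The fingers move at their own pace and stop on an object; the grip force is fixed at half the most. Time passes only in rows, so rows that repeat a pose let the fingers close, or fill a call up. It gives the time, the measured TCP pose, the force, the opening and the grip force at its end, in the units of the state.
- arm.read_state(): the state, without advancing time (a new reading comes with each control period).
- optics.get_image(name): name is "side" or "top" or "wrist"; returns the picture (384x512x3 uint8, blue, green, red); there is no depth.
- optics.camera_info(name): a dict with "camera_matrix" (3x3 intrinsics, pixels), "k1" (the pictures are not rectified: a ray, as slopes to the right and down, at radius r is drawn at 1 + k1 r^2 times it, then the intrinsics apply), "view" (4x4, takes a point from world to camera coordinates); the wrist camera has in their place "T_tool_cam" (4x4, takes a point from camera to tool coordinates, whose origin is the TCP and whose axes are the flange's). Camera axes: x right, y up, looking along -z (the intrinsics and any distortion apply to the point x, -y, -z); pixel columns grow to the right and rows downward; lengths in mm; the calibration is good to about 2 mm. A picture is of the moment at which its call begins: read the wrist's pose just before it. camera_info takes no time and is no camera call.
- arm.job_done(): hands the job in; it is judged then, once.
The state is a dict: "clock": time; "joints": joint angles; "joint_vel": joint speeds; "joint_efforts": joint torques, N m; "position": TCP position; "ee_rot": TCP orientation; "contact_force": force on the tool from outside, world axes, zero at the start; "wrist_torque": the same for the moment, N m; "gripper_width": finger opening in mm; "grasp_force": force on a finger pad.
Only numpy, scipy, OpenCV 4.12 (cv2) and the standard library are available. Lean on these libraries where they do the work, as an engineer would, in place of code of your own. Each camera call takes 0.05 s, during which the arm holds its last target. There are 200 camera calls.

### The job

Sweep the three loose steel bushings at the back of the marking desk into the open-fronted metal corral, pushing them along the desk top with the fingers: do not pick them up or flick them. All three must end lying flat right inside, between the corral's straight side walls and past its flared mouth; leave the ring stack, hex key, calliper and flat gasket ring where they lie.

Things in the scene. Friction and masses are not known exactly. Their poses are not given: they have to be found in the camera images.
- corral: Fixed bright-metal corral on the desk: back, two side walls and two flared wings, 25 mm high, 3 mm thick, no floor. Origin: middle of the open front, on the desk; y points in to the back, x along the front. Inside x -56 to 56 mm, y 0 to 90 mm; the wings run from the side walls' front ends out to x = +-78, y = -30 mm. Place and heading vary (yaw up to 0.3 rad)
- bushing_3_center (a point): Centre, half-way up, of the widest of the three turned steel bushings: a plain disc with a bore, 32 mm across, 12 mm high, standing on its flat face on the desk (z = 0); slides when pushed low down
- bushing_3: The same bushing; origin at the middle of its underside, z along its bore
- bushing_4_center (a point): Centre, half-way up, of the tallest of the three turned steel bushings: a plain disc with a bore, 24 mm across, 16 mm high, standing on its flat face on the desk (z = 0); slides when pushed low down
- bushing_4: The same bushing; origin at the middle of its underside, z along its bore
- bushing_5_center (a point): Centre, half-way up, of the flattest of the three turned steel bushings: a plain disc with a bore, 25 mm across, 10 mm high, standing on its flat face on the desk (z = 0); slides when pushed low down
- bushing_5: The same bushing; origin at the middle of its underside, z along its bore
- ring_stack_2: Bystander: tied stack of bare gasket rings, 79 mm across, 35 mm high, on the desk; origin at the middle of its underside
- hex_key_1: Bystander: black hex key lying flat on the desk, 83 x 35 x 4 mm; origin at its middle, on the desk
- calliper: Bystander: steel calliper lying flat at the back of the desk, 210 mm long, 77 mm over its jaws, 8 mm thick; origin at its middle, on the desk
- ring_flat_4: Bystander: flat steel gasket ring, 94 mm across, 4 mm thick, lying on the 8 mm high marking plate; origin at its middle, underside
Not all that is in view belongs to the job. Leave any pink or purple look-alike of the bushing_3 alone.

How it is judged (in metres and radians):
At the end, for the whole second after the job is handed in: the centre of each of the three bushings lies between the side walls of the corral, at least 10 mm past the front ends of those walls, and each lies flat on the desk, at rest (y of bushing_3_center in the frame of corral between 0.01 and 0.09 m and x of bushing_3_center in the frame of corral between -0.056 and 0.056 m and height (world z) of each of bushing_3_center, bushing_4_center, bushing_5_center below 0.015 m and angle between each of bushing_3, bushing_4, bushing_5's own z axis and vertical below 0.3 rad and linear speed of each of bushing_3, bushing_4, bushing_5 below 0.01 m/s and y of bushing_4_center in the frame of corral between 0.01 and 0.09 m and x of bushing_4_center in the frame of corral between -0.056 and 0.056 m and y of bushing_5_center in the frame of corral between 0.01 and 0.09 m and x of bushing_5_center in the frame of corral between -0.056 and 0.056 m); the robot touches nothing.
It fails at once if a bushing is lifted off the desk (its centre more than 20 mm up) (height (world z) of any of bushing_3_center, bushing_4_center, bushing_5_center above 0.02 m).
It fails at once if a bushing is flicked (faster than 0.6 m/s) (linear speed of any of bushing_3, bushing_4, bushing_5 above 0.6 m/s).
It fails at once if the ring stack, hex key, calliper or flat gasket ring is moved more than 15 mm (distance of any of ring_stack_2, hex_key_1, calliper, ring_flat_4 from where it was at the start of the episode above 0.015 m).
It also fails if it takes over 61 s, if anything falls off the work surface, if the arm or the gripper's body presses on something with over 40 N, if the wrist force passes 120 N, or if a joint passes its speed limit or range.

## Working session

There is one attempt and no reset: what is moved stays moved. The work goes in short steps, Python scripts to look and compute and a tool call to move; the robot and the scene stay as the last step left them, time stands still between calls to the robot, and variables do not carry over. Pictures are saved under pics/ and viewed, at most 10 in all, crops included, and the job is handed in when it is done.

Besides the shell and the picture viewer there is one more tool, called after "Request:" as name([rows], argument=value, ...), one row to a line, values as JSON. step_arm: Moves the arm, as the interface text tells. Its arguments: {"type":"object","properties":{"motion":{"type":"array","items":{"type":"object","properties":{"dr":{"type":"array","items":{"type":"number"}},"slide":{"type":"array","items":{"type":"number"}},"jaw":{"type":"number"}}}}},"required":["motion"]}

```bash
mkdir -p pics; cat > h.py <<'E'
import numpy as np, cv2
from bench import arm, optics
def rays(name,uv,st=None):
    c=optics.camera_info(name); K=np.array(c["camera_matrix"]);k=c["k1"]
    uv=np.atleast_2d(np.array(uv,float))
    p=cv2.undistortPoints(uv[:,None],K,np.array([k,0,0,0,0.]))[:,0]
    d=np.c_[p[:,0],-p[:,1],-np.ones(len(p))]
    V=np.linalg.inv(np.array(c["view"]))
    return V[:3,3],d@V[:3,:3].T
def plane(name,uv,z=0):
    o,d=rays(name,uv); return o+d*((z-o[2])/d[:,2])[:,None]
E
python3 - <<'E'
from h import *
s=arm.read_state();print({k:np.round(v,3).tolist() for k,v in s.items()})
for n in("top","side"):
    im=optics.get_image(n);cv2.imwrite(f"pics/{n}0.png",im);cv2.imwrite(f"pics/{n}0b.png",cv2.resize(im,None,fx=1.5625,fy=1.5625,interpolation=2))
    c=optics.camera_info(n);print(n,np.round(np.linalg.inv(np.array(c["view"])),2).tolist(),c["k1"],np.round(c["camera_matrix"],0).tolist())
E
```

```text
{'clock': 0.0, 'joints': [1.577, 0.386, 0.007, -0.0, -1.194, -0.259], 'joint_vel': [-0.002, -0.0, 0.001, 0.0, -0.001, 0.002], 'joint_efforts': [-0.0, -39.228, 18.84, 4.186, -0.005, 0.0], 'position': [156.153, 604.586, 230.235], 'ee_rot': [0.992, -0.126, -0.0, 0.001], 'contact_force': [0.784, 0.264, 0.467], 'wrist_torque': [0.018, 0.014, 0.002], 'grasp_force': 0.0, 'gripper_width': 85.652}
top [[-0.02, 1.0, -0.09, 501.26], [-1.0, -0.02, -0.03, 98.15], [-0.03, 0.09, 1.0, 870.12], [0.0, 0.0, 0.0, 1.0]] 0.04263076195239702 [[396.0, 0.0, 246.0], [0.0, 396.0, 191.0], [0.0, 0.0, 1.0]]
side [[-0.96, 0.22, -0.15, 392.51], [-0.27, -0.8, 0.54, 695.26], [-0.0, 0.56, 0.83, 918.91], [0.0, 0.0, 0.0, 1.0]] -0.2013032177435452 [[474.0, 0.0, 260.0], [0.0, 474.0, 194.0], [0.0, 0.0, 1.0]]
```

View pics/top0b.png

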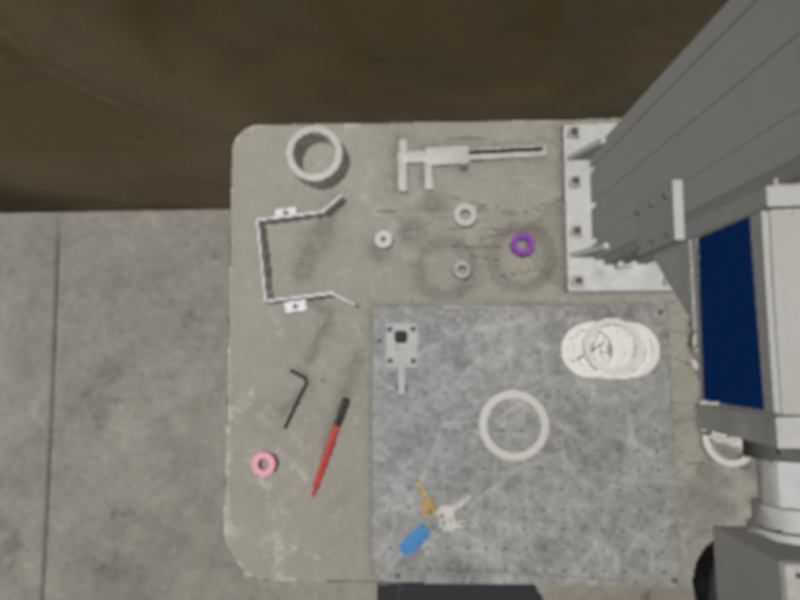

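View pics/side0b.png

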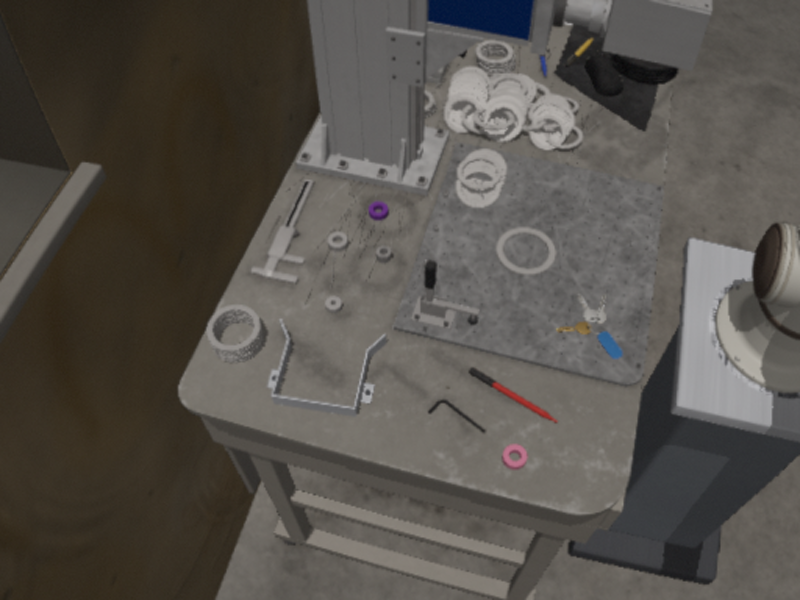

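The top view shows the bushings at about (383,239), (465,215) and (462,269) in the enlarged picture. The corral spans (258-355, 197-305) with its mouth facing right. The purple decoy is at (522,244), the calliper is above and the clamp is near (401,345).

```bash
python3 - <<'E'
from h import *
im=cv2.imread("pics/top0.png")
f=1.5625
for n,p,z in [("A",(383,239),10),("B",(465,215),12),("C",(462,269),16),("purple",(522,244),12),("ringstack",(315,150),35),
 ("calBL",(402,190),8),("cal2",(429,187),8),("calend",(545,150),8),("clamp",(401,335),30),("plateTL",(373,306),8),("plateTR",(566,300),8),("columnbaseTL",(564,124),20),("colBL",(568,292),20),
 ("corBackTop",(258,219),25),("corBackBot",(267,301),25),("topfront",(325,213),25),("topwing",(343,198),25),("botfront",(333,293),25),("botwing",(356,304),25)]:
    print(n,np.round(plane("top",[np.array(p)/f],z)[0],0))
c=im[110:230,150:370]
cv2.imwrite("pics/c1.png",cv2.resize(c,None,fx=3.6,fy=3.6,interpolation=2))
s=cv2.imread("pics/side0.png")
cv2.imwrite("pics/c2.png",cv2.resize(s[120:270,130:290],None,fx=4,fy=4,interpolation=2))
E
```

```text
A [667. 127.  10.]
B [698.  11.  12.]
C [622.  18.  16.]
purple [655. -66.  12.]
ringstack [790. 219.  35.]
calBL [738.  99.   8.]
cal2 [741.  61.   8.]
calend [ 790. -104.    8.]
clamp [531. 104.  30.]
plateTL [573. 143.   8.]
plateTR [ 577. -124.    8.]
columnbaseTL [ 822. -128.   20.]
colBL [ 586. -124.   20.]
corBackTop [696. 301.  25.]
corBackBot [581. 288.  25.]
topfront [703. 207.  25.]
topwing [724. 182.  25.]
botfront [591. 197.  25.]
botwing [575. 165.  25.]
```

View pics/c1.png

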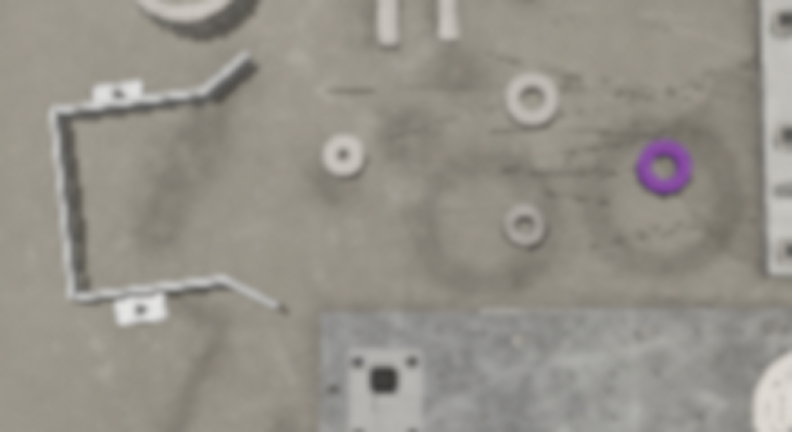

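View pics/c2.png

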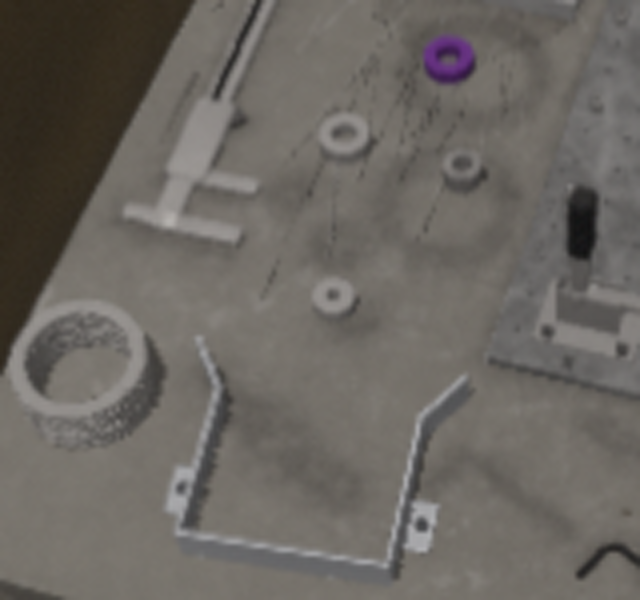

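```bash
cat >> h.py <<'E'
O=np.array([647.5,203.]);xc=np.array([.995,.1]);yc=np.array([-.1,.995])
def toC(p): d=np.asarray(p)[...,:2]-O; return np.stack([d@xc,d@yc],-1)
def need(cx,cy,z,yaw=-np.pi/2+.1):
    from scipy.spatial.transform import Rotation as R
    s=arm.read_state();M=R.from_quat(s["ee_rot"]).as_matrix();p=np.array(s["position"])
    t=np.r_[O+cx*xc+cy*yc,z]
    G=np.c_[[np.cos(yaw),np.sin(yaw),0],[np.sin(yaw),-np.cos(yaw),0],[0,0,-1]]
    print("clock",s["clock"],"tcpC",np.round(toC(p),1),"z",round(p[2],1),"F",np.round(s["contact_force"],1),"slide",np.round(M.T@(t-p),1),"dr",np.round(np.degrees(R.from_matrix(M.T@G).as_rotvec())/8,2))
E
python3 - <<'E'
from h import *
T=np.array([(342,156),(531,99),(525,226),(207,97),(222,277),(52,108),(73,298)])/3.6+[150,110]
S=np.array([(333,297),(345,135),(463,167),(218,387),(420,415),(180,535),(392,570)])/4+[130,120]
Z=[10,12,16,25,25,25,25]
for t,s,z in zip(T,S,Z):
    a=plane("top",[t],z)[0];b=plane("side",[s],z)[0];print(np.round(a),np.round(b),np.round(toC(a)),np.round(toC(b)))
need(12,-112,120)
E
```

```text
[666. 127.  10.] [666. 131.  10.] [ 11. -77.] [ 11. -73.]
[699.  12.  12.] [697.  16.  12.] [  32. -196.] [  31. -191.]
[620.  18.  16.] [619.  24.  16.] [ -46. -182.] [ -47. -175.]
[701. 208.  25.] [704. 215.  25.] [54. -0.] [57.  6.]
[592. 200.  25.] [590. 202.  25.] [-56.   2.] [-57.   5.]
[697. 302.  25.] [691. 307.  25.] [59. 94.] [54. 99.]
[581. 289.  25.] [577. 296.  25.] [-58.  92.] [-61.  99.]
clock 0.1 tcpC [-448.7  448.8] z 230.3 F [-0.2 -0.7  0.5] slide [626.2 366.6 111.1] dr [ 0.01 -0.01  8.72]
```

Request:
step_arm([
  {"slide":[40,23,0],"dr":[0,0,0.55],"jaw":16},
  {"slide":[80,46,0],"dr":[0,0,1.1],"jaw":16},
  {"slide":[120,69,0],"dr":[0,0,1.65],"jaw":16},
  {"slide":[160,92,0],"dr":[0,0,2.2],"jaw":16},
  {"slide":[200,115,0],"dr":[0,0,2.75],"jaw":16},
  {"slide":[240,138,0],"dr":[0,0,3.3],"jaw":16},
  {"slide":[280,161,0],"dr":[0,0,3.85],"jaw":16},
  {"slide":[313,183,0],"dr":[0,0,4.36],"jaw":16},
])

```text
clock: 1.1
position: [414.4, 348.2, 230.9]
ee_rot: [0.908, -0.419, -0.0, 0.0]
contact_force: [0.1, 0.4, 0.5]
gripper_width: 15.8
grasp_force: 0.0
```

```bash
python3 -c "
from h import *
need(11,-112,120)"
```

```text
clock 1.1 tcpC [-217.4  167.7] z 230.9 F [0.1 0.4 0.5] slide [360.  -28.5 110.9] dr [ 0.01 -0.    4.34]
```

Request:
step_arm([
  {"slide":[45,-4,14],"dr":[0,0,0.54],"jaw":16},
  {"slide":[90,-7,28],"dr":[0,0,1.08],"jaw":16},
  {"slide":[135,-11,42],"dr":[0,0,1.62],"jaw":16},
  {"slide":[180,-14,56],"dr":[0,0,2.16],"jaw":16},
  {"slide":[225,-18,70],"dr":[0,0,2.7],"jaw":16},
  {"slide":[270,-21,84],"dr":[0,0,3.24],"jaw":16},
  {"slide":[315,-25,98],"dr":[0,0,3.8],"jaw":16},
  {"slide":[360,-28,111],"dr":[0,0,4.34],"jaw":16},
])

```text
clock: 2.1
position: [669.9, 93.5, 119.1]
ee_rot: [0.742, -0.671, -0.0, 0.001]
contact_force: [0.3, 0.1, 1.1]
gripper_width: 15.9
grasp_force: 0.0
```

```bash
python3 -c "
from h import *
im=optics.get_image('wrist');cv2.imwrite('pics/w1.png',im)
need(11,-112,4);c=optics.camera_info('wrist');print(np.round(c['T_tool_cam'],2).tolist())"
```

```text
clock 2.15 tcpC [  13.  -115.5] z 116.6 F [ 3.9 -0.1 -0.5] slide [ -3.7   1.7 112.6] dr [ 0.02 -0.01 -0.04]
[[-0.0, 0.95, 0.31, 80.01], [1.0, 0.0, -0.0, 0.52], [-0.0, 0.31, -0.95, -142.99], [0.0, 0.0, 0.0, 1.0]]
```

View pics/w1.png

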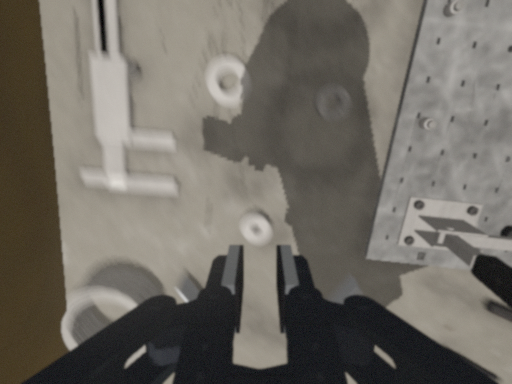

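Wrist view: bushing A is at (256,228), on the finger midline. B is at (225,82) and C at (333,102).

```bash
cat >> h.py <<'E'
def wplane(uv,z):
    from scipy.spatial.transform import Rotation as R
    s=arm.read_state();M=np.eye(4);M[:3,:3]=R.from_quat(s["ee_rot"]).as_matrix();M[:3,3]=s["position"]
    c=optics.camera_info("wrist");V=M@np.array(c["T_tool_cam"])
    p=cv2.undistortPoints(np.array([[uv]],float),np.array(c["camera_matrix"]),np.array([c["k1"],0,0,0,0.]))[0,0]
    d=V[:3,:3]@[p[0],-p[1],-1];o=V[:3,3];return o+d*(z-o[2])/d[2]
E
python3 -c "
from h import *
for uv,z in (((256,228),10),((225,82),12),((333,102),16)): p=wplane(uv,z);print(np.round(p),np.round(toC(p),1))
need(11,-112,4)"
```

```text
[671. 119.  10.] [ 15.3 -86.4]
[704.   6.  12.] [  36.5 -201.5]
[625.  12.  16.] [ -41.2 -187.3]
clock 2.15 tcpC [  13.  -115.5] z 116.6 F [ 3.9 -0.1 -0.5] slide [ -3.7   1.7 112.6] dr [ 0.02 -0.01 -0.04]
```

Request:
step_arm([
  {"slide":[8,0,15],"dr":[0,0,0],"jaw":16},
  {"slide":[8,0,30],"dr":[0,0,0],"jaw":16},
  {"slide":[8,0,50],"dr":[0,0,0],"jaw":16},
  {"slide":[8,0,70],"dr":[0,0,0],"jaw":16},
  {"slide":[8,0,90],"dr":[0,0,0],"jaw":16},
  {"slide":[8,0,100],"dr":[0,0,0],"jaw":16},
  {"slide":[8,0,105],"dr":[0,0,0],"jaw":16},
  {"slide":[8,0,105],"dr":[0,0,0],"jaw":16},
])

```text
clock: 3.15
position: [670.1, 87.1, 15.4]
ee_rot: [0.743, -0.669, 0.0, -0.0]
contact_force: [-0.6, 0.5, 0.4]
gripper_width: 16.0
grasp_force: 0.0
```

```bash
python3 -c "
from h import *
im=optics.get_image('wrist');cv2.imwrite('pics/w2.png',im)
im=optics.get_image('top');cv2.imwrite('pics/t2.png',cv2.resize(im[110:230,150:370],None,fx=3.6,fy=3.6,interpolation=2))
need(0,50,4)"
```

```text
clock 3.25 tcpC [  11.3 -117.7] z 16.1 F [-0.1  0.8 -0.4] slide [-167.8   10.8   12.1] dr [-0.01  0.    0.03]
```

View pics/w2.png

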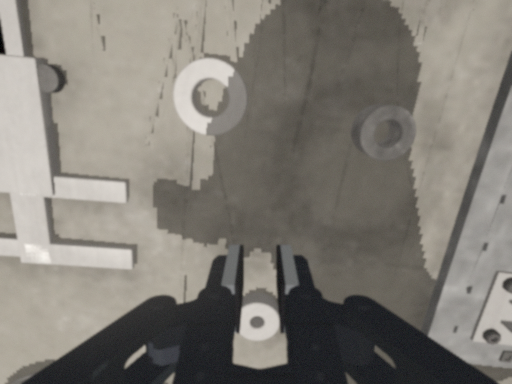

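Bushing A sits at (258,320), straight in front of the fingers. Now I descend and push.

Request:
step_arm([
  {"slide":[0,0,6],"dr":[0,0,0],"jaw":16},
  {"slide":[0,0,12],"dr":[0,0,0],"jaw":16},
  {"slide":[-10,0,12],"dr":[0,0,0],"jaw":16},
  {"slide":[-24,1,12],"dr":[0,0,0],"jaw":16},
  {"slide":[-40,2,12],"dr":[0,0,0],"jaw":16},
  {"slide":[-58,4,12],"dr":[0,0,0],"jaw":16},
  {"slide":[-76,5,12],"dr":[0,0,0],"jaw":16},
  {"slide":[-94,6,12],"dr":[0,0,0],"jaw":16},
])

```text
clock: 4.25
position: [654.2, 181.1, 3.4]
ee_rot: [0.743, -0.669, 0.0, -0.0]
contact_force: [0.6, 1.0, 0.4]
gripper_width: 15.7
grasp_force: 0.1
```

```bash
python3 -c "
from h import *
need(0,46,4)"
```

```text
clock 4.25 tcpC [  4.4 -22.4] z 3.4 F [0.6 1.  0.4] slide [-68.4   4.2  -0.6] dr [-0.    0.    0.03]
```

Request:
step_arm([
  {"slide":[-16,1,0],"dr":[0,0,0],"jaw":16},
  {"slide":[-32,2,0],"dr":[0,0,0],"jaw":16},
  {"slide":[-46,3,0],"dr":[0,0,0],"jaw":16},
  {"slide":[-58,4,0],"dr":[0,0,0],"jaw":16},
  {"slide":[-66,4,0],"dr":[0,0,0],"jaw":16},
  {"slide":[-68,4,0],"dr":[0,0,0],"jaw":16},
  {"slide":[-68,4,0],"dr":[0,0,0],"jaw":16},
  {"slide":[-55,4,0],"dr":[0,0,0],"jaw":16},
])

```text
clock: 5.25
position: [644.9, 233.9, 3.3]
ee_rot: [0.743, -0.669, 0.0, -0.0]
contact_force: [-0.3, -0.1, -0.1]
gripper_width: 15.8
grasp_force: 0.0
```

```bash
python3 -c "
from h import *
need(33,-235,60)"
```

```text
clock 5.25 tcpC [ 0.5 31. ] z 3.3 F [-0.3 -0.1 -0.1] slide [266.1 -31.5 -56.7] dr [-0.    0.    0.03]
```

Request:
step_arm([
  {"slide":[4,0,-25],"dr":[0,0,0],"jaw":16},
  {"slide":[30,-4,-60],"dr":[0,0,0],"jaw":16},
  {"slide":[75,-9,-60],"dr":[0,0,0],"jaw":16},
  {"slide":[125,-15,-60],"dr":[0,0,0],"jaw":16},
  {"slide":[175,-21,-60],"dr":[0,0,0],"jaw":16},
  {"slide":[225,-27,-60],"dr":[0,0,0],"jaw":16},
  {"slide":[255,-31,-60],"dr":[0,0,0],"jaw":16},
  {"slide":[267,-32,-60],"dr":[0,0,0],"jaw":16},
])

```text
clock: 6.25
position: [703.8, -31.5, 63.1]
ee_rot: [0.741, -0.671, -0.0, 0.0]
contact_force: [0.6, -0.3, 0.2]
gripper_width: 16.0
grasp_force: 0.0
```

Request:
step_arm([
  {"slide":[0,0,0],"dr":[0,0,0],"jaw":16},
  {"slide":[0,0,8],"dr":[0,0,0],"jaw":16},
  {"slide":[0,0,20],"dr":[0,0,0],"jaw":16},
  {"slide":[0,0,32],"dr":[0,0,0],"jaw":16},
  {"slide":[0,0,40],"dr":[0,0,0],"jaw":16},
  {"slide":[0,0,44],"dr":[0,0,0],"jaw":16},
  {"slide":[0,0,44],"dr":[0,0,0],"jaw":16},
  {"slide":[0,0,44],"dr":[0,0,0],"jaw":16},
])

```text
clock: 7.25
position: [704.5, -28.4, 19.8]
ee_rot: [0.743, -0.67, 0.0, -0.0]
contact_force: [0.6, 0.1, -0.5]
gripper_width: 16.2
grasp_force: 0.0
```

```bash
python3 -c "
from h import *
im=optics.get_image('wrist')
t=optics.get_image('top')
cv2.imwrite('pics/m3.png',np.vstack([cv2.resize(im,(400,300)),cv2.resize(t[110:230,150:370],(400,218))]))
need(18,10,4)"
```

```text
clock 7.35 tcpC [  33.6 -235.9] z 19.9 F [ 0.3 -0.9 -0.7] slide [-246.    14.8   15.9] dr [-0.01  0.    0.02]
```

View pics/m3.png

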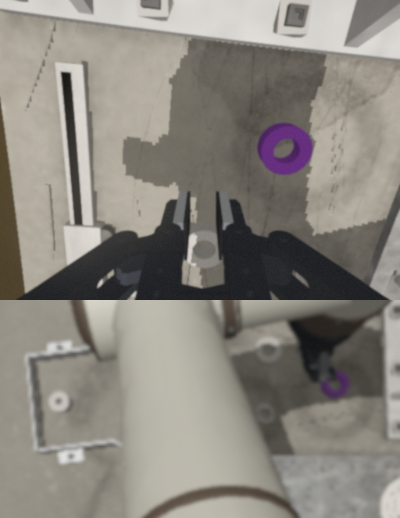

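A is inside the corral. B is centred in front of the fingers at (204,248) in the montage, so I push it next.

Request:
step_arm([
  {"slide":[0,0,8],"dr":[0,0,0],"jaw":16},
  {"slide":[0,0,16],"dr":[0,0,0],"jaw":16},
  {"slide":[-8,0,16],"dr":[0,0,0],"jaw":16},
  {"slide":[-20,1,16],"dr":[0,0,0],"jaw":16},
  {"slide":[-36,2,16],"dr":[0,0,0],"jaw":16},
  {"slide":[-54,3,16],"dr":[0,0,0],"jaw":16},
  {"slide":[-74,4,16],"dr":[0,0,0],"jaw":16},
  {"slide":[-94,5,16],"dr":[0,0,0],"jaw":16},
])

```text
clock: 8.35
position: [689.3, 66.3, 3.5]
ee_rot: [0.743, -0.669, 0.0, -0.0]
contact_force: [0.1, -1.0, 1.1]
gripper_width: 16.3
grasp_force: 0.2
```

Request:
step_arm([
  {"slide":[-20,1,0],"dr":[0,0,0],"jaw":16},
  {"slide":[-42,3,0],"dr":[0,0,0],"jaw":16},
  {"slide":[-64,4,0],"dr":[0,0,0],"jaw":16},
  {"slide":[-86,6,0],"dr":[0,0,0],"jaw":16},
  {"slide":[-108,7,0],"dr":[0,0,0],"jaw":16},
  {"slide":[-128,8,0],"dr":[0,0,0],"jaw":16},
  {"slide":[-142,9,0],"dr":[0,0,0],"jaw":16},
  {"slide":[-150,10,0],"dr":[0,0,0],"jaw":16},
])

```text
clock: 9.35
position: [663.9, 213.7, 3.3]
ee_rot: [0.743, -0.669, 0.0, 0.0]
contact_force: [0.2, -0.4, 0.5]
gripper_width: 16.3
grasp_force: 0.5
```

```bash
python3 -c "
from h import *
need(-44,-225,60)"
```

```text
clock 9.35 tcpC [17.4  9. ] z 3.3 F [ 0.2 -0.4  0.5] slide [233.8  62.2 -56.7] dr [-0.   -0.    0.03]
```

Request:
step_arm([
  {"slide":[10,0,0],"dr":[0,0,0],"jaw":16},
  {"slide":[15,4,-30],"dr":[0,0,0],"jaw":16},
  {"slide":[45,12,-57],"dr":[0,0,0],"jaw":16},
  {"slide":[90,24,-57],"dr":[0,0,0],"jaw":16},
  {"slide":[140,38,-57],"dr":[0,0,0],"jaw":16},
  {"slide":[190,51,-57],"dr":[0,0,0],"jaw":16},
  {"slide":[222,59,-57],"dr":[0,0,0],"jaw":16},
  {"slide":[234,62,-57],"dr":[0,0,0],"jaw":16},
])

```text
clock: 10.35
position: [625.6, -29.5, 60.2]
ee_rot: [0.741, -0.671, -0.0, 0.0]
contact_force: [-0.2, 0.3, -0.1]
gripper_width: 16.6
grasp_force: 0.0
```

Request:
step_arm([
  {"slide":[0,0,0],"dr":[0,0,0],"jaw":16},
  {"slide":[0,0,8],"dr":[0,0,0],"jaw":16},
  {"slide":[0,0,18],"dr":[0,0,0],"jaw":16},
  {"slide":[0,0,28],"dr":[0,0,0],"jaw":16},
  {"slide":[0,0,36],"dr":[0,0,0],"jaw":16},
  {"slide":[0,0,40],"dr":[0,0,0],"jaw":16},
  {"slide":[0,0,40],"dr":[0,0,0],"jaw":16},
  {"slide":[0,0,40],"dr":[0,0,0],"jaw":16},
])

```text
clock: 11.35
position: [626.8, -26.4, 20.7]
ee_rot: [0.743, -0.67, 0.0, -0.0]
contact_force: [-0.5, -0.2, -0.0]
gripper_width: 16.2
grasp_force: 0.0
```

```bash
python3 -c "
from h import *
im=optics.get_image('wrist')
t=optics.get_image('top')
cv2.imwrite('pics/m4.png',np.vstack([cv2.resize(im,(400,300)),cv2.resize(t[110:230,150:370],(400,218))]))
need(-25,18,4)"
```

```text
clock 11.45 tcpC [ -43.5 -226.1] z 20.8 F [0.3 1.  0.5] slide [-244.1  -19.2   16.8] dr [-0.01  0.    0.02]
```

View pics/m4.png

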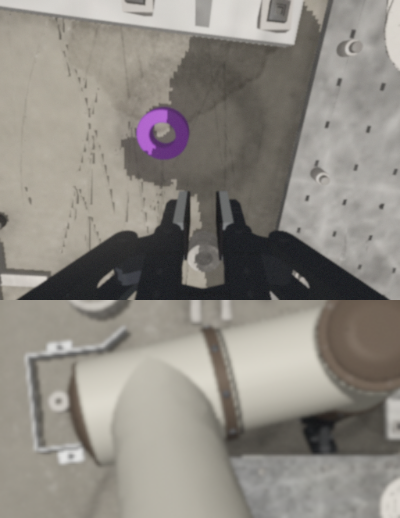

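C is at (206,258), in front of the fingers, so I push it too.

Request:
step_arm([
  {"slide":[0,0,8],"dr":[0,0,0],"jaw":16},
  {"slide":[0,0,17],"dr":[0,0,0],"jaw":16},
  {"slide":[-8,0,17],"dr":[0,0,0],"jaw":16},
  {"slide":[-20,-1,17],"dr":[0,0,0],"jaw":16},
  {"slide":[-36,-2,17],"dr":[0,0,0],"jaw":16},
  {"slide":[-54,-4,17],"dr":[0,0,0],"jaw":16},
  {"slide":[-74,-6,17],"dr":[0,0,0],"jaw":16},
  {"slide":[-94,-8,17],"dr":[0,0,0],"jaw":16},
])

```text
clock: 12.45
position: [624.8, 69.7, 3.4]
ee_rot: [0.743, -0.669, 0.0, -0.0]
contact_force: [1.5, -0.2, -0.3]
gripper_width: 16.0
grasp_force: 0.2
```

Request:
step_arm([
  {"slide":[-20,-2,0],"dr":[0,0,0],"jaw":16},
  {"slide":[-42,-4,0],"dr":[0,0,0],"jaw":16},
  {"slide":[-64,-7,0],"dr":[0,0,0],"jaw":16},
  {"slide":[-86,-10,0],"dr":[0,0,0],"jaw":16},
  {"slide":[-108,-11,0],"dr":[0,0,0],"jaw":16},
  {"slide":[-128,-12,0],"dr":[0,0,0],"jaw":16},
  {"slide":[-142,-12,0],"dr":[0,0,0],"jaw":16},
  {"slide":[-148,-12,0],"dr":[0,0,0],"jaw":16},
])

```text
clock: 13.45
position: [621.3, 217.3, 3.3]
ee_rot: [0.743, -0.669, -0.0, 0.0]
contact_force: [0.0, -1.1, 1.2]
gripper_width: 16.3
grasp_force: 0.5
```

Request:
step_arm([
  {"slide":[10,0,0],"dr":[0,0,0],"jaw":16},
  {"slide":[16,0,-30],"dr":[0,0,0],"jaw":16},
  {"slide":[40,0,-70],"dr":[0,0,0],"jaw":16},
  {"slide":[80,0,-110],"dr":[0,0,0],"jaw":16},
  {"slide":[110,20,-140],"dr":[0,0,0],"jaw":16},
  {"slide":[140,50,-160],"dr":[0,0,0],"jaw":16},
  {"slide":[160,80,-170],"dr":[0,0,0],"jaw":16},
  {"slide":[170,100,-170],"dr":[0,0,0],"jaw":16},
])

```text
clock: 14.45
position: [538.3, 34.6, 174.4]
ee_rot: [0.742, -0.671, 0.0, -0.001]
contact_force: [-0.5, 0.6, -0.1]
gripper_width: 16.2
grasp_force: 0.0
```

```bash
python3 -c "
from h import *
t=optics.get_image('top');s=optics.get_image('side');cv2.imwrite('pics/t5.png',t);cv2.imwrite('pics/s5.png',s)
cv2.imwrite('pics/m5.png',np.hstack([cv2.resize(t[60:240,140:300],None,fx=2.5,fy=2.5),cv2.resize(s[120:300,110:270],None,fx=2.5,fy=2.5)]))
need(0,0,4)"
```

```text
clock 14.55 tcpC [-126.5 -156.5] z 173.8 F [ 0.9  0.3 -0.2] slide [-156.4 -126.6  169.8] dr [0.01 0.   0.  ]
```

View pics/m5.png

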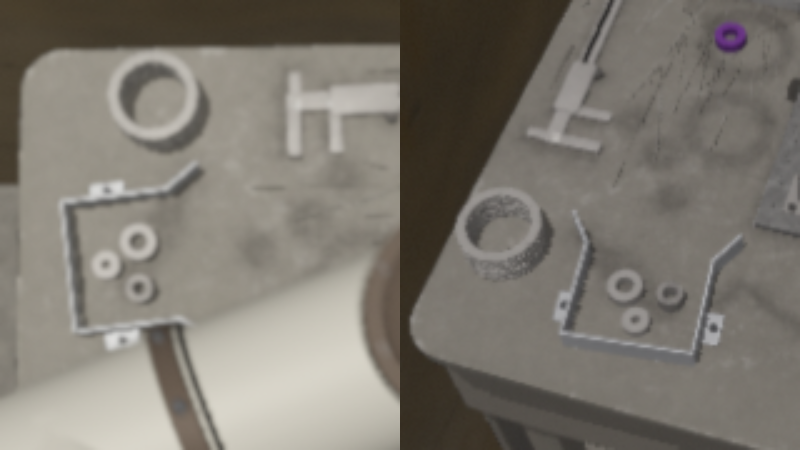

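The picture shows all three bushings flat and well inside the corral, at about (138,242), (105,264) and (139,288) in the left half. The bystanders are where they were, so I hand the job in.

```bash
python3 -c "
from h import *
for p,z in (((138,242),12),((105,264),10),((139,288),16)): print(np.round(toC(plane('top',[np.array(p)/2.5+[140,60]],z)[0])))
print(arm.job_done())"
```

```text
[17. 33.]
[ 1. 64.]
[-25.  35.]
the job is handed in; nothing more can be done
None
```

All three bushings are flat inside the corral, measured 33 to 64 mm past its front and between the side walls; the bystanders in the last view look undisturbed, and the job is handed in (no verdict was returned).

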